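# Unhook the slotted plate and clip it into the sprung wash box

### The job

Take the slotted grating plate off its hook on the sloping drying rack and fit it into the grey wash box, whose insert may stand higher or lower: feel for its ledge, slide the plate's lower edge (the end away from the hanging window) under the retaining lip, push the sprung bar back, lower the other end inside the stop and let go, all gently and by feel, never forcing it, so that it lies flat and fully home, clamped by the spring. Leave the solid plate hanging on its hook and do not disturb the two bottles standing nearby.

Things in the scene. Friction and masses are not known exactly. Their poses are not given: they have to be found in the camera images.
- rack: White drying rack, fixed, 280 mm wide (y), 170 deep, 131 high; origin mid underside. Its face slopes at 40 degrees: it looks up and towards rack -x (the robot's side) and rises towards rack +x. Two round steel hooks 140 mm apart; a plate hangs flat against the face on each, handle outwards; either plate may be on either hook.
- hook_left (a point): Hook at the rack's +y side: middle of its shank, 8 mm out of the face. The 8 mm thick shank stands square out of the face; 16 mm out (axis) it turns up the slope into a tip that ends 18 mm up-slope of the shank's axis. To free a plate slide it 14 to 24 mm up the slope (best 19), then draw it 25 mm or more square out from the face.
- hook_right (a point): Hook at the rack's -y side: the same point and shape.
- grating_handle (a point): Centre of the handle bar of the slotted grey plate (130 x 96 x 6 mm, 0.25 kg or so), the one to fit. x: along the plate to its window end (up-slope as it hangs); y: across; z: square out on the handle side. Bar 56 long (x), 12 wide (y), 18 high (z), centre 35 mm above the plate's underside, with a 20 mm gap under it between end posts. Six slots 14 x 26 mm, three each side.
- grating_lower_edge (a point): Middle of the slotted plate's lower edge (away from the window), on its underside; axes as the handle's. In those axes 53 mm along -x from the handle's centre and 35 mm along -z.
- grating_window_edge (a point): Middle of the slotted plate's window end, on its underside; 77 mm along +x from the handle's centre and 35 mm along -z. The hanging window, 36 wide (y) and 32 long (x), begins 10 mm from this end; the 10 mm bridge between hangs on the hook's shank.
- blank_handle (a point): Centre of the handle bar of the solid plate: the same outline, window and handle, but without slots. It stays on its hook.
- wash_box: Fixed sleeve of the grey wash box, 190 x 140 x 31 mm; origin at table height; x runs from the lip end (nearer the robot) to the stop end. In it stands an insert, x = -98 to +78 mm, 126 wide, clamped at a height that is not measured: its ledge, which carries the plate's underside, is 30 to 54 mm up. Feel for the ledge. Seated, the plate's x and z point as the box's, its handle's centre is at x = -11.5.
- lip_line (a point): Point of the sleeve at table height straight below the free edge of the insert's retaining lip (box x = -54); axes as the box. The lip covers the full width from there to the lip end: underside 10 mm above the ledge, top 15 mm, so the 6 mm plate goes under it level or tilted up to 12 degrees. Side walls (box y = +-50.5) and end stop (x = +65.5 mm) rise 6 mm above the ledge.
- follower (a joint): Sprung steel bar under the lip, 92 mm wide, 1 to 8 mm above the ledge. 0 at rest (face at box x = -58 mm); grows as it is pushed to box -x, at most 0.014 m; 700 N/m. The relaxed pocket is 123.5 mm long, so the 130 mm plate must push it back: 0.008 to 0.012 lets the window end down past the stop; then the spring slides the plate against the stop (0.0065 seated, 4.6 N).
- sample_bottle_mid (a point): Middle of a white sample bottle, 54 mm across, 103 mm high, standing loose; leave it.
- wide_bottle_mid (a point): Middle of a white wide-mouth bottle with red cap, 78 mm across, 150 mm high, standing loose; leave it.

How it is judged:
On the way, in this order (a step that is already met when the one before it is completed fails the run):
1. the slotted plate is off its hook and clear of the rack (distance of grating_handle from where it was at the start of the episode above 0.04 m and contact force between grating and rack below 0.1 N), for 0.2 s.
2. the slotted plate's lower edge is at least 4 mm under the retaining lip and pushes the sprung bar back 2 mm or more while the plate is still tilted (x of grating_lower_edge in the frame of wash_box between -0.085 and -0.058 m and y of grating_lower_edge in the frame of wash_box between -0.006 and 0.006 m and z of grating_lower_edge in the frame of wash_box between 0.027 and 0.063 m and value of joint follower above 0.002 m and angle between grating_handle's own z axis and vertical above 0.05 rad), for 0.1 s.
At the end, for the whole second after the job is handed in: The slotted plate rests in the wash box: level within 0.025 rad, underside 27.5 to 57.5 mm up, within 3 mm of seated along the box and 5 mm across, holding the follower at least 3.5 mm back; the solid plate moved under 15 mm and the two bottles under 30 mm (angle between grating_handle's own z axis and vertical below 0.025 rad and z of grating_lower_edge in the frame of wash_box between 0.0275 and 0.0575 m and x of grating_handle in the frame of wash_box between -0.0145 and -0.0085 m and y of grating_handle in the frame of wash_box between -0.005 and 0.005 m and value of joint follower above 0.0035 m and linear speed of grating below 0.01 m/s and distance of blank_handle from where it was at the start of the episode below 0.015 m and distance of each of sample_bottle_mid, wide_bottle_mid from where it was at the start of the episode below 0.03 m); the robot touches nothing.
It fails at once if the slotted plate is forced against the wash box with more than 40 N (contact force between grating and wash_box above 40 N).
It fails at once if the solid plate is displaced by more than 30 mm (distance of blank_handle from where it was at the start of the episode above 0.03 m).
It fails at once if the sample bottle is displaced by more than 30 mm (distance of sample_bottle_mid from where it was at the start of the episode above 0.03 m).
It fails at once if the wide-mouth bottle is displaced by more than 30 mm (distance of wide_bottle_mid from where it was at the start of the episode above 0.03 m).
It also fails if it takes over 58 s, if anything falls off the work surface, if the arm or the gripper's body presses on something with over 40 N, if the wrist force passes 120 N, or if a joint passes its speed limit or range.

### The arm

A 6-joint arm with a two-finger parallel gripper is mounted at the origin on a cart in front of the work surface, level with it; the furniture and walls round the work are solid. World frame = base frame: x ahead of the robot, y to its left, z up, the work surface at z = 0. Lengths are in m, angles in rad, forces in N, time in s.
With the tool pointing down it reaches from about 0.325 to 0.9 m from the base axis. Payload 3.5 kg.
Tool frame: the origin (TCP) lies on the centre line of the jaws, within the pads' length; the fingertips stand 25 mm ahead of it and the grasp point (between the pads) lies 6 mm ahead of it; z points along the fingers, y is the line along which they close (so a half turn about z gives the same grasp; the last joint's range is limited). The gripper opens to 85 mm and grips with 20 to 120 N. Pads are 22 mm wide; open, the fingers measure 114 mm over their backs; the gripper's body (76 mm by 85 mm) begins 54 mm behind the grasp point. The pads swing forward as they close: fully open they stand 13 mm farther back than shut.
Start: joints at [-1.375, 0.276, -0.026, 1.268, 0, 1.467], TCP at [0.184, -0.597, 0.256] pointing down, gripper open.
Joint ranges: [-3.12, 3.12], [-0.85, 1.88], [-1.08, 1.24], [-1.95, 2.15], [-1.57, 1.53], [-3.14, 3.14]. Speed limits (rad/s): [2.57, 2.57, 3.14, 3.14, 3.14, 3.14].

### API

Orientations are given as a 3x3 rotation matrix whose columns are the frame's x, y, z axes.
In Python, from plant import env gives the robot as it stands.
- The arm moves only by the tool play_rows, never from a script. Its argument "plan" is a list of rows, each a list of 5 numbers: the finger opening in mm, from 0 to 85.4, then the shift along the tool's x, y, z in mm, then the turn about the tool's z in units of 5 degrees (1.0 is 5 degrees). A call has exactly 10 rows; each row shifts and turns the commanded pose from where the row before left it, along the tool's axes as they then stand; what a row does not reach is not made up. A row lasts 1/8 s, in which the tool goes at most 62.5 mm and 10.7 degrees, less where a joint would pass 70% of its speed; a pose out of reach is approached as far as the arm can. A call is refused whole if a number of a shift passes 62.5 or a number of a turn 1, either way. A call with a gripper value outside its range is refused whole. The fingers move at their own pace and stop on an object; the grip force is fixed at half the most. Time passes only in rows, so rows that do not move let the fingers close, or fill a call up. It gives the time, the measured TCP pose, the force, the opening and the grip force at its end, in the units of the state.
- env.state(): the state, without advancing time (a new reading comes with each control period).
- env.camera(name): name is "scene" or "side" or "wrist"; returns (picture, depth): 400x640x3 uint8, red, green, blue; 400x640 float32, m along the optical axis (not along the pixel's ray), 0 where there is no reading.
- env.get_calibration(name): a dict with "fx", "fy", "cx", "cy" (pixels), "R" (3x3) and "t" (3): a world point X has camera coordinates R X + t. Camera axes: x right, y down, z forward; pixel columns grow to the right and rows downward; lengths in m; the calibration is good to about 2 mm. The wrist camera is an equidistant fisheye: a pixel r from the principal point sees the ray r / f radians off the axis. A picture is of the moment at which its call begins: read the wrist's pose just before it. get_calibration takes no time and is no camera call; for the wrist camera it gives the pose at the moment of the call.
- env.hand_in(): hands the job in; it is judged then, once.
The state is a dict: "clock": time; "joint_pos": joint angles; "joint_velocities": joint speeds; "tau": joint torques, N m; "tcp_pos": TCP position; "tool_rot": TCP orientation; "contact_force": force on the tool from outside, world axes, zero at the start; "torque": the same for the moment, N m; "opening": opening from 0.0 (shut) to 1.0 (fully open); "finger_force": force on a finger pad.
Only numpy, scipy, OpenCV 4.12 (cv2) and the standard library are available. Lean on these libraries where they do the work, as an engineer would, in place of code of your own. Each camera call takes 0.05 s, during which the arm holds its last target. There are 200 camera calls.

## Working session

There is one attempt and no reset: what is moved stays moved. The work goes in short steps, Python scripts to look and compute and a tool call to move; the robot and the scene stay as the last step left them, time stands still between calls to the robot, and variables do not carry over. Pictures are saved under pics/ and viewed, at most 10 in all, crops included, and the job is handed in when it is done.

Besides the shell and the picture viewer there is one more tool, called after "Request:" in YAML: its name, and indented under it one key for each argument. play_rows: Moves the arm, as the interface text tells. Its arguments: {"type":"object","properties":{"plan":{"type":"array"}},"required":["plan"]}

```bash
mkdir -p pics; ls
python3 - <<'E'
from plant import env
import cv2,numpy as np
s=env.state();print({k:np.round(v,3).tolist() for k,v in s.items()})
for n in ["scene","side"]:
    p,d=env.camera(n);cv2.imwrite(f"pics/{n}1.png",p[:,:,::-1]);np.savez(f"pics/{n}1.npz",p=p,d=d,**env.get_calibration(n))
    c=env.get_calibration(n);print(n,c['fx'],c['cx'],c['cy'],np.round(-np.array(c['R']).T@c['t'],3))
E
```

```text
pics
{'clock': 0.0, 'joint_pos': [-1.375, 0.277, -0.028, 1.268, -0.0, 1.467], 'joint_velocities': [-0.001, -0.003, -0.002, 0.001, -0.0, 0.001], 'tau': [-0.001, -44.551, 29.52, 0.017, -0.0, 0.0], 'tcp_pos': [0.184, -0.597, 0.255], 'tool_rot': [[0.956, 0.294, -0.0], [0.294, -0.956, 0.002], [0.0, -0.002, -1.0]], 'contact_force': [-0.321, -0.4, -0.291], 'torque': [-0.043, 0.023, -0.019], 'finger_force': 0.0, 'opening': 0.997}
scene 379.958661184681 317.01443729197064 195.40721698275846 [-0.086  0.666  0.562]
side 488.6400825911907 318.65569195166637 207.54904412357268 [ 0.554 -1.069  0.8  ]
```

View pics/scene1.png

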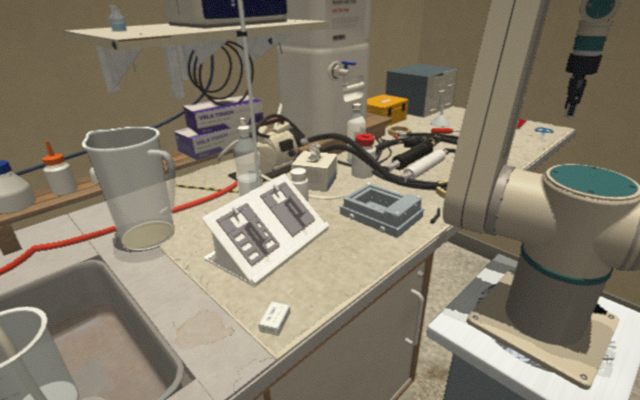

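View pics/side1.png

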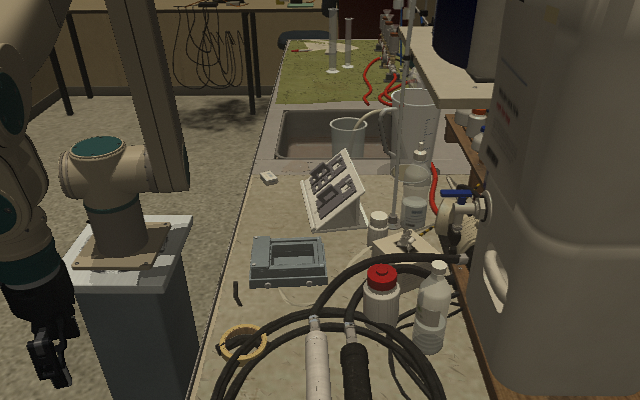

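The scene view shows the rack at about (267,225), with the slotted plate at (250,237) (+y side) and the solid one at (293,205). The wash box is at (382,208), the sample bottle at (299,180) and the red-cap bottle at (363,155). Next I'll take point clouds from the depth images.

```bash
cat > h.py <<'E'
import numpy as np,cv2
def load(f):
    z=np.load(f);return z
def cloud(z):
    d=z['d'];v,u=np.mgrid[:400,:640]
    c=np.stack([(u-z['cx'])/z['fx']*d,(v-z['cy'])/z['fy']*d,d],-1)
    w=(c-z['t'])@z['R'];w[d<=0]=np.nan;return w
def proj(z,X):
    c=np.asarray(X)@z['R'].T+z['t'];return np.stack([c[...,0]/c[...,2]*z['fx']+z['cx'],c[...,1]/c[...,2]*z['fy']+z['cy']],-1)
E
python3 - <<'E'
from h import *
a=load('pics/scene1.npz');b=load('pics/side1.npz')
A=cloud(a);B=cloud(b)
for n,W,pts in [('scene',A,[(250,237),(293,205),(382,208),(299,180),(363,155),(230,265),(325,225),(340,212),(368,185),(422,208),(406,232),(207,225),(282,178)]),('side',B,[(330,187),(288,258),(378,225),(381,285),(253,240),(326,238),(347,152),(303,222)])]:
    for p in pts: print(n,p,np.round(W[p[1],p[0]],3))
def crop(z,r,k,f):
    x0,y0,x1,y1=r;im=cv2.resize(z['p'][y0:y1,x0:x1,::-1],None,fx=k,fy=k,interpolation=cv2.INTER_CUBIC);return im
i1=crop(a,(195,150,435,285),3.3,0);i2=crop(b,(235,140,395,300),2.5,0)
cv2.imwrite('pics/c1.png',i1);cv2.imwrite('pics/c2.png',i2);print(i1.shape,i2.shape)
# top-down height map stats
P=np.concatenate([A.reshape(-1,3),B.reshape(-1,3)]);P=P[np.isfinite(P).all(1)]
m=(P[:,0]>.3)&(P[:,0]<.9)&(abs(P[:,1])<.6)&(P[:,2]>-.02)&(P[:,2]<.25);P=P[m]
H=np.zeros((300,400),np.float32)
ix=((P[:,0]-.3)/.002).astype(int);iy=((.4-P[:,1])/.002).astype(int)
k=(iy>=0)&(iy<400);o=np.zeros((300,400),np.float32);np.maximum.at(o,(299-ix[k],iy[k]),P[k,2])
cv2.imwrite('pics/top.png',cv2.resize(cv2.applyColorMap((np.clip(o/.18,0,1)*255).astype(np.uint8),cv2.COLORMAP_TURBO),None,fx=2,fy=2,interpolation=0))
E
```

```text
scene (250, 237) [0.544 0.278 0.074]
scene (293, 205) [0.554 0.137 0.096]
scene (382, 208) [ 0.471 -0.126  0.01 ]
scene (299, 180) [0.676 0.008 0.08 ]
scene (363, 155) [ 0.619 -0.215  0.108]
scene (230, 265) [0.562 0.329 0.013]
scene (325, 225) [0.511 0.067 0.023]
scene (340, 212) [ 0.542 -0.025  0.011]
scene (368, 185) [ 0.536 -0.14   0.057]
scene (422, 208) [ 0.37  -0.172  0.031]
scene (406, 232) [ 0.355 -0.076  0.004]
scene (207, 225) [0.596 0.351 0.117]
scene (282, 178) [0.645 0.094 0.126]
side (330, 187) [0.563 0.126 0.112]
side (288, 258) [ 0.453 -0.068  0.011]
side (378, 225) [ 0.686 -0.027  0.087]
side (381, 285) [ 0.664 -0.31   0.132]
side (253, 240) [ 0.366 -0.064  0.066]
side (326, 238) [0.551 0.029 0.005]
side (347, 152) [0.617 0.317 0.128]
side (303, 222) [0.484 0.11  0.004]
(446, 792, 3) (400, 400, 3)
```

View pics/c1.png

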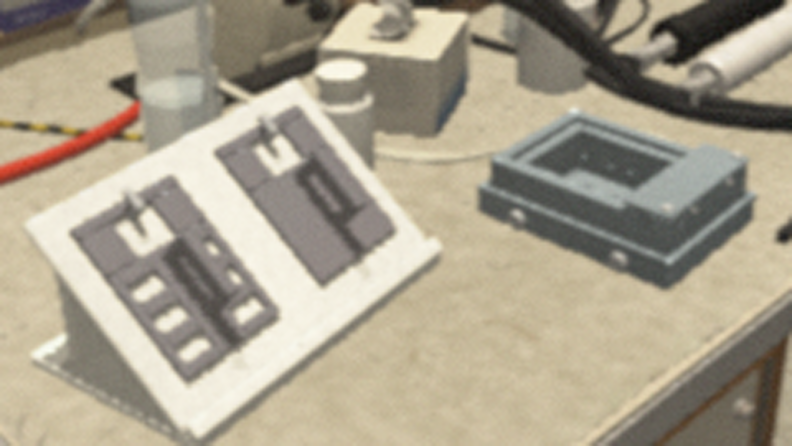

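View pics/top.png

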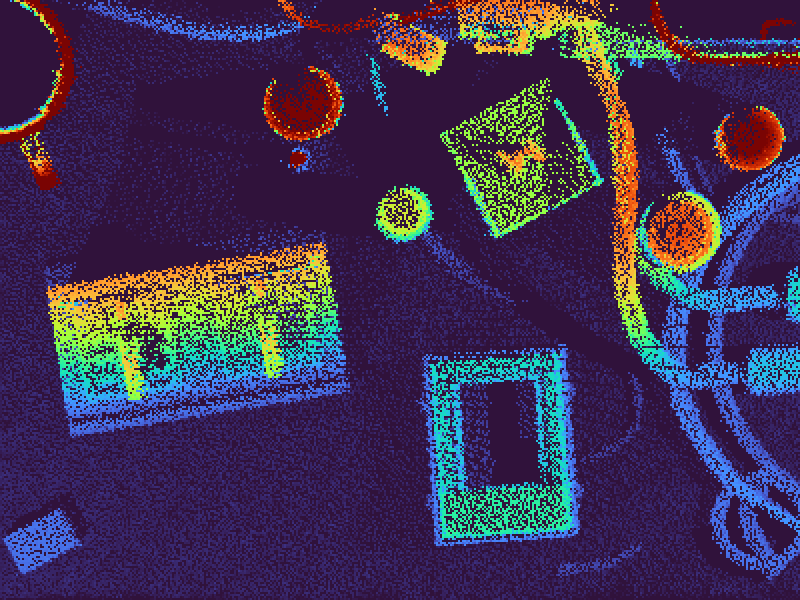

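The crop shows the slotted plate on hook_left at crop (175,275), the blank on the right, and the box with its lip on the near side at crop (690,180). The height map gives the same layout. Next I'll fit planes and rectangles.

```bash
cat > fit.py <<'E'
from h import *
from scipy.optimize import least_squares
a=load('pics/scene1.npz');b=load('pics/side1.npz')
for n,z in (('scene',a),('side',b)):
    W=cloud(z);P=W.reshape(-1,3);C=z['p'].reshape(-1,3).astype(float)
    ok=np.isfinite(P).all(1);P=P[ok];C=C[ok]
    # rack face: white points
    m=(P[:,0]>.46)&(P[:,0]<.68)&(P[:,1]>.05)&(P[:,1]<.37)&(P[:,2]>.02)&(P[:,2]<.14)
    Q=P[m];
    rng=np.random.default_rng(0);best=0
    for _ in range(500):
        s=Q[rng.choice(len(Q),3,False)];nn=np.cross(s[1]-s[0],s[2]-s[0]);l=np.linalg.norm(nn)
        if l<1e-6: continue
        nn/=l;nn*=np.sign(nn[2]); 
        if abs(nn[2]-np.cos(np.radians(40)))>.06: continue
        e=abs((Q-s[0])@nn);k=(e<.003).sum()
        if k>best:best=k;N,p0=nn,s[0]
    for _ in range(5):
        I=Q[abs((Q-p0)@N)<.004];p0=I.mean(0);N=np.linalg.svd(I-p0)[2][2];N*=np.sign(N[2])
    yaw=np.degrees(np.arctan2(-N[1],-N[0]));
    print(n,'face',np.round(N,3),'tilt',np.degrees(np.arccos(N[2])).round(1),'yaw',yaw.round(2),p0.round(4),len(I))
    ey=np.cross([0,0,1],[-N[0],-N[1],0]);ey/=np.linalg.norm(ey);ex=np.cross(ey,N)
    L=np.stack([ (P-p0)@ex,(P-p0)@ey,(P-p0)@N],1)
    print(' hist of height',np.histogram(L[m][:,2],np.arange(-.02,.06,.004))[0])
    H=m&(L[:,2]>.030)&(L[:,2]<.05)
    for s in (P[:,1]>.2,P[:,1]<.2):
        K=L[H&s];
        if len(K)<5: continue
        print('  handle n',len(K),'med',np.median(K,0).round(4),'x',np.percentile(K[:,0],[3,97]).round(4),'y',np.percentile(K[:,1],[3,97]).round(4),'z95',np.percentile(K[:,2],[50,90]).round(4), 'world',(p0+ex*(np.percentile(K[:,0],[3,97]).mean())+ey*np.percentile(K[:,1],[3,97]).mean()+N*.035).round(4))
    # box
    B=(P[:,0]>.33)&(P[:,0]<.57)&(P[:,1]>-.2)&(P[:,1]<0)&(P[:,2]>.024)&(P[:,2]<.1)
    Q=P[B];r=cv2.minAreaRect(Q[:,:2].astype(np.float32)*1000);print(' box rect z>.024',np.round(r[0],1),np.round(r[1],1),r[2])
    h,e=np.histogram(Q[:,2],np.arange(.024,.1,.002));print(dict(zip((e[:-1]*1000).round().astype(int).tolist(),h.tolist())))
E
python3 fit.py
```

```text
scene face [-0.635 -0.101  0.766] tilt 40.0 yaw 9.08 [0.5622 0.2288 0.0747] 3968
 hist of height [   0    0    2   36 2134 1821 2109  467   42   54   27   24   52   43
   59  144   56    0    0]
  handle n 182 med [-0.0097  0.0478  0.0418] x [-0.0363  0.0162] y [0.0394 0.051 ] z95 [0.0418 0.0448] world [0.5252 0.2686 0.095 ]
  handle n 146 med [-0.0103 -0.0917  0.0414] x [-0.0356  0.0161] y [-0.101  -0.0888] z95 [0.0414 0.0444] world [0.5476 0.1304 0.0953]
 box rect z>.024 [454.1 -98.7] [192.3 141.7] 4.568309783935547
{24: 55, 26: 55, 28: 108, 30: 179, 32: 87, 34: 78, 36: 79, 38: 70, 40: 65, 42: 76, 44: 74, 46: 82, 48: 105, 50: 162, 52: 88, 54: 126, 56: 214, 58: 57, 60: 26, 62: 31, 64: 201, 66: 184, 68: 5, 70: 0, 72: 0, 74: 0, 76: 0, 78: 0, 80: 0, 82: 0, 84: 0, 86: 0, 88: 0, 90: 0, 92: 0, 94: 0, 96: 0, 98: 0}
side face [-0.592 -0.1    0.8  ] tilt 36.9 yaw 9.55 [0.5744 0.1813 0.0827] 1729
 hist of height [  7  14 212 416 868 861 242  24  39  39  28  50  39  50  66  22   0   0
   0]
  handle n 75 med [-0.0181  0.0892  0.0366] x [-0.0447  0.0066] y [0.0831 0.0988] z95 [0.0366 0.04  ] world [0.5236 0.265  0.0993]
  handle n 87 med [-0.0202 -0.0514  0.0367] x [-0.0458  0.0056] y [-0.056  -0.0428] z95 [0.0367 0.0404] world [0.546  0.1265 0.0987]
 box rect z>.024 [ 455.1 -104.6] [189.9 139.5] 4.659661769866943
{24: 68, 26: 68, 28: 163, 30: 179, 32: 115, 34: 58, 36: 66, 38: 80, 40: 70, 42: 89, 44: 62, 46: 112, 48: 168, 50: 193, 52: 134, 54: 197, 56: 244, 58: 64, 60: 20, 62: 98, 64: 256, 66: 181, 68: 27, 70: 0, 72: 0, 74: 0, 76: 0, 78: 0, 80: 0, 82: 0, 84: 0, 86: 0, 88: 0, 90: 0, 92: 0, 94: 0, 96: 0, 98: 0}
```

```bash
cat >> h.py <<'E'
def plan(pos,dyaw_deg,n,grip=85,nt=None):
    """rows from measured pose to world pos, turning yaw by dyaw_deg (tool down)"""
    from plant import env
    s=env.state();R=np.array(s['tool_rot']);p=np.array(s['tcp_pos']);st=(np.array(pos)-p)/n
    y0=np.arctan2(R[1,0],R[0,0]);u=-dyaw_deg/5/n
    for i in range(n):
        y=y0+np.radians(-5*u*i);c,sn=np.cos(y),np.sin(y)
        print([grip]+np.round([c*st[0]+sn*st[1],sn*st[0]-c*st[1],-st[2]],1).tolist()+[round(float(u),2)])
E
python3 - <<'E'
from h import *
plan([.42,-.11,.30],100,20)
E
```

```text
[85, 0.0, -0.0, -0.0, -1.0]
[85, 0.0, -0.0, -0.0, -1.0]
[85, 0.0, -0.0, -0.0, -1.0]
[85, 0.0, -0.0, -0.0, -1.0]
[85, 0.0, -0.0, -0.0, -1.0]
[85, 0.0, -0.0, -0.0, -1.0]
[85, 0.0, -0.0, -0.0, -1.0]
[85, 0.0, -0.0, -0.0, -1.0]
[85, 0.0, -0.0, -0.0, -1.0]
[85, 0.0, -0.0, -0.0, -1.0]
[85, 0.0, 0.0, -0.0, -1.0]
[85, 0.0, 0.0, -0.0, -1.0]
[85, 0.0, 0.0, -0.0, -1.0]
[85, 0.0, 0.0, -0.0, -1.0]
[85, 0.0, 0.0, -0.0, -1.0]
[85, 0.0, 0.0, -0.0, -1.0]
[85, 0.0, 0.0, -0.0, -1.0]
[85, 0.0, 0.0, -0.0, -1.0]
[85, 0.0, 0.0, -0.0, -1.0]
[85, 0.0, 0.0, -0.0, -1.0]
```

```bash
sed -i 's/-p)\/n/-p)\/n*1000/' h.py
python3 - <<'E'
from h import *
plan([.42,-.11,.30],100,20)
E
```

```text
[85, 18.4, -19.8, -2.2, -1.0]
[85, 20.1, -18.1, -2.2, -1.0]
[85, 21.6, -16.3, -2.2, -1.0]
[85, 22.9, -14.3, -2.2, -1.0]
[85, 24.1, -12.3, -2.2, -1.0]
[85, 25.1, -10.1, -2.2, -1.0]
[85, 25.9, -7.9, -2.2, -1.0]
[85, 26.5, -5.6, -2.2, -1.0]
[85, 26.8, -3.3, -2.2, -1.0]
[85, 27.0, -0.9, -2.2, -1.0]
[85, 27.0, 1.4, -2.2, -1.0]
[85, 26.8, 3.8, -2.2, -1.0]
[85, 26.4, 6.1, -2.2, -1.0]
[85, 25.7, 8.4, -2.2, -1.0]
[85, 24.9, 10.6, -2.2, -1.0]
[85, 23.9, 12.7, -2.2, -1.0]
[85, 22.7, 14.7, -2.2, -1.0]
[85, 21.3, 16.7, -2.2, -1.0]
[85, 19.8, 18.4, -2.2, -1.0]
[85, 18.1, 20.1, -2.2, -1.0]
```

Request:
play_rows:
  plan:
    - [85, 18.5, -20, -2, -1]
    - [85, 20, -18, -2, -1]
    - [85, 21.5, -16, -2, -1]
    - [85, 23, -14, -2, -1]
    - [85, 24, -12, -2, -1]
    - [85, 25, -10, -2, -1]
    - [85, 26, -8, -2, -1]
    - [85, 26.5, -5.5, -2, -1]
    - [85, 27, -3, -2, -1]
    - [85, 27, -1, -2, -1]

```text
clock: 1.35
tcp_pos: [0.3029, -0.3536, 0.2759]
tool_rot: [[0.386, 0.922, -0.0], [0.922, -0.386, 0.001], [0.001, -0.001, -1.0]]
contact_force: [-0.3, 0.2, 0.2]
opening: 0.993
finger_force: 0.0
```

Request:
play_rows:
  plan:
    - [85, 27, 1.5, -2, -1]
    - [85, 27, 4, -2, -1]
    - [85, 26.5, 6, -2, -1]
    - [85, 25.5, 8.5, -2, -1]
    - [85, 25, 10.5, -2, -1]
    - [85, 24, 12.5, -2, -1]
    - [85, 22.5, 14.5, -2, -1]
    - [85, 21.5, 16.5, -2, -1]
    - [85, 20, 18.5, -2, -1]
    - [85, 18, 20, -2, -1]

```text
clock: 2.6
tcp_pos: [0.4205, -0.1101, 0.2959]
tool_rot: [[-0.458, 0.889, -0.001], [0.889, 0.458, 0.0], [0.001, -0.001, -1.0]]
contact_force: [0.3, 0.2, 0.3]
opening: 1.0
finger_force: 0.0
```

Run:
```python
from h import *
from plant import env
s=env.state();print(s['clock'],np.round(s['tcp_pos'],4),np.round(s['joint_pos'],3),np.round(s['tool_rot'],3).tolist())
c=env.get_calibration('wrist');p,d=env.camera('wrist');cv2.imwrite('pics/w1.png',p[:,:,::-1]);np.savez('pics/w1.npz',p=p,d=d,**c)
print(c)
plan([.50,.258,.22],72,15)
```

```text
2.6 [ 0.4205 -0.1101  0.2959] [-0.405 -0.086 -0.345  1.313 -0.     0.689] [[-0.458, 0.889, -0.001], [0.889, 0.458, 0.0], [0.001, -0.001, -1.0]]
{'fx': 309.70691628693146, 'fy': 309.70691628693146, 'cx': 315.2072653779259, 'cy': 210.8396778711663, 'R': array([[ 8.88523118e-01,  4.58831645e-01,  4.35172326e-04],
       [ 4.37837789e-01, -8.48151561e-01,  2.98223072e-01],
       [ 1.37203275e-01, -2.64787559e-01, -9.54496103e-01]]), 't': array([-0.32255664, -0.32690423,  0.33151925])}
[85, 19.2, 15.9, 5.1, -0.96]
[85, 17.8, 17.5, 5.1, -0.96]
[85, 16.3, 18.9, 5.1, -0.96]
[85, 14.7, 20.2, 5.1, -0.96]
[85, 12.9, 21.4, 5.1, -0.96]
[85, 11.1, 22.4, 5.1, -0.96]
[85, 9.2, 23.2, 5.1, -0.96]
[85, 7.2, 23.9, 5.1, -0.96]
[85, 5.2, 24.4, 5.1, -0.96]
[85, 3.1, 24.8, 5.1, -0.96]
[85, 1.0, 24.9, 5.1, -0.96]
[85, -1.1, 24.9, 5.1, -0.96]
[85, -3.1, 24.8, 5.1, -0.96]
[85, -5.2, 24.4, 5.1, -0.96]
[85, -7.2, 23.9, 5.1, -0.96]
```

View pics/w1.png

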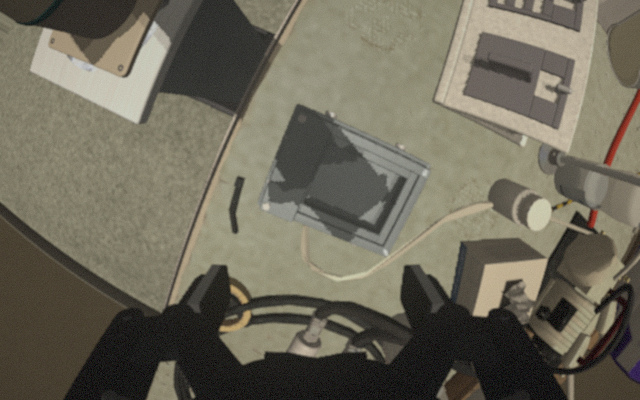

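The wrist view shows the box at (345,180), with its lip end towards (300,145), and the rack at the upper right. I'll move on to the rack.

Request:
play_rows:
  plan:
    - [85, 19, 16, 5, -0.96]
    - [85, 18, 17.5, 5, -0.96]
    - [85, 16.5, 19, 5, -0.96]
    - [85, 14.5, 20, 5, -0.96]
    - [85, 13, 21.5, 5, -0.96]
    - [85, 11, 22.5, 5, -0.96]
    - [85, 9, 23, 5, -0.96]
    - [85, 7, 24, 5, -0.96]
    - [85, 5, 24.5, 5, -0.96]
    - [85, 3, 25, 5, -0.96]

```text
clock: 3.9
tcp_pos: [0.4752, 0.133, 0.2457]
tool_rot: [[-0.967, 0.255, -0.001], [0.255, 0.967, -0.0], [0.001, -0.001, -1.0]]
contact_force: [-0.5, -0.1, 0.4]
opening: 0.993
finger_force: 0.0
```

Request:
play_rows:
  plan:
    - [60, 1, 25, 5, -0.96]
    - [60, -1, 25, 5, -0.96]
    - [60, -3, 25, 5, -0.96]
    - [60, -5, 24.5, 5, -0.96]
    - [60, -7, 24, 5, -0.96]
    - [60, 0, 0, 0, 0]
    - [60, 0, 0, 0, 0]
    - [60, 0, 0, 0, 0]
    - [60, 0, 0, 0, 0]
    - [60, 0, 0, 0, 0]

```text
clock: 5.15
tcp_pos: [0.5019, 0.2546, 0.2215]
tool_rot: [[-0.987, -0.158, 0.0], [-0.158, 0.987, 0.0], [-0.0, 0.0, -1.0]]
contact_force: [0.2, -0.2, -0.6]
opening: 0.701
finger_force: 0.0
```

```bash
cat >> h.py <<'E'
def fcloud(z):
    d=z['d'];v,u=np.mgrid[:400,:640];x=(u-z['cx'])/z['fx'];y=(v-z['cy'])/z['fy'];r=np.hypot(x,y)+1e-9
    t=np.tan(np.minimum(r,1.4))/r;c=np.stack([x*t*d,y*t*d,d],-1);w=(c-z['t'])@z['R'];w[(d<=0)|(r>1.3)]=np.nan;return w
E
python3 - <<'E'
from h import *
from plant import env
s=env.state();print(s['clock'],np.round(s['tcp_pos'],4),np.round(s['joint_pos'],3),np.round(s['tool_rot'],3).tolist())
c=env.get_calibration('wrist');p,d=env.camera('wrist');cv2.imwrite('pics/w2.png',p[:,:,::-1]);np.savez('pics/w2.npz',p=p,d=d,**c)
z=load('pics/w1.npz');P=fcloud(z).reshape(-1,3);P=P[np.isfinite(P).all(1)]
print('table z',np.median(P[(abs(P[:,0]-.6)<.03)&(abs(P[:,1]+.05)<.05),2]))
B=(P[:,0]>.33)&(P[:,0]<.57)&(P[:,1]>-.2)&(P[:,1]<0)&(P[:,2]>.024)&(P[:,2]<.075);Q=P[B]
print('box',cv2.minAreaRect(Q[:,:2].astype(np.float32)*1000),len(Q))
h,e=np.histogram(Q[:,2],np.arange(.024,.08,.002));print(dict(zip((e[:-1]*1000).round().astype(int).tolist(),h.tolist())))
z=load('pics/w2.npz');P=fcloud(z).reshape(-1,3);P=P[np.isfinite(P).all(1)]
yaw=np.radians(9.3);t=np.radians(40)
N=np.array([-np.sin(t)*np.cos(yaw),-np.sin(t)*np.sin(yaw),np.cos(t)]);ey=np.array([-np.sin(yaw),np.cos(yaw),0]);ex=np.cross(ey,N)
h0=np.array([.5245,.267,.097]);L=(P-h0)@np.stack([ex,ey,N],1)
m=(abs(L[:,0])<.05)&(abs(L[:,1])<.03)
print('hist n',dict(zip(range(-50,20,4),np.histogram(L[m][:,2],np.arange(-.05,.02,.004))[0].tolist())))
K=L[m&(L[:,2]>.0)&(L[:,2]<.02)];print(len(K),np.percentile(K,[2,50,98],axis=0).round(4))
E
```

```text
5.15 [0.5019 0.2546 0.2215] [ 0.355  0.188 -0.214  1.169 -0.     0.196] [[-0.987, -0.158, 0.0], [-0.158, 0.987, 0.0], [-0.0, 0.0, -1.0]]
table z 0.004600948260225623
box ((454.8366394042969, -97.45137023925781), (189.57447814941406, 139.81349182128906), 4.363430500030518) 11044
{24: 1, 26: 2, 28: 139, 30: 856, 32: 238, 34: 68, 36: 58, 38: 62, 40: 65, 42: 66, 44: 66, 46: 66, 48: 324, 50: 1825, 52: 315, 54: 405, 56: 2134, 58: 279, 60: 1, 62: 41, 64: 2017, 66: 1959, 68: 57, 70: 0, 72: 0, 74: 0, 76: 0}
hist n {-50: 0, -46: 0, -42: 367, -38: 1594, -34: 3333, -30: 81, -26: 12, -22: 7, -18: 8, -14: 20, -10: 14, -6: 10, -2: 13, 2: 331, 6: 545, 10: 0, 14: 0}
878 [[-0.0253 -0.0028  0.0035]
 [ 0.0025  0.0026  0.0063]
 [ 0.0274  0.0083  0.0076]]
```

View pics/w2.png

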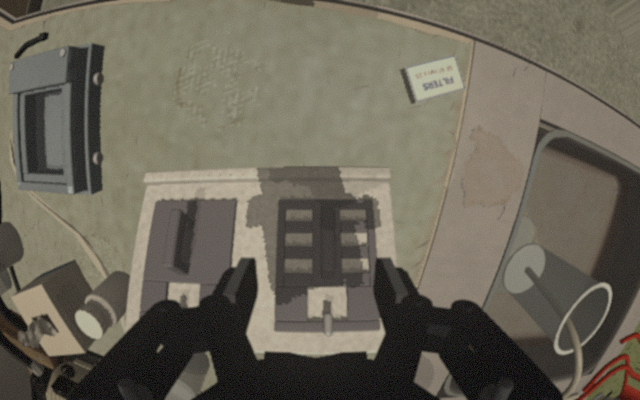

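The plate is centred between the open fingers. I'll descend over the handle bar and close.

Request:
play_rows:
  plan:
    - [50, -9, 4, 10, 0]
    - [50, -9, 4, 15, 0]
    - [50, -8, 3.5, 15, 0]
    - [50, 0, 0, 18, 0]
    - [50, 0, 0, 18, 0]
    - [50, 0, 0, 15, 0]
    - [50, 0, 0, 12, 0]
    - [50, 0, 0, 10, 0]
    - [50, 0, 0, 5, 0]
    - [50, 0, 0, 0, 0]

```text
clock: 6.45
tcp_pos: [0.5257, 0.2705, 0.1032]
tool_rot: [[-0.987, -0.158, -0.0], [-0.158, 0.987, -0.0], [0.0, -0.0, -1.0]]
contact_force: [0.2, -0.1, 1.2]
opening: 0.586
finger_force: 0.0
```

Request:
play_rows:
  plan:
    - [30, 0, 0, 0, 0]
    - [30, 0, 0, 0, 0]
    - [20, 0, 0, 0, 0]
    - [16, 0, 0, 0, 0]
    - [13, 0, 0, 0, 0]
    - [8, 0, 0, 0, 0]
    - [0, 0, 0, 0, 0]
    - [0, 0, 0, 0, 0]
    - [0, 0, 0, 0, 0]
    - [0, 0, 0, 0, 0]

```text
clock: 7.7
tcp_pos: [0.5258, 0.2702, 0.1035]
tool_rot: [[-0.987, -0.158, 0.0], [-0.158, 0.987, -0.001], [-0.0, -0.001, -1.0]]
contact_force: [-1.5, -5.2, 4.8]
opening: 0.129
finger_force: 59.4
```

Request:
play_rows:
  plan:
    - [0, -3, 0, -2.5, 0]
    - [0, -3, 0, -2.5, 0]
    - [0, -3, 0, -2.5, 0]
    - [0, -3, 0, -2.5, 0]
    - [0, -2.5, 0, -2, 0]
    - [0, 0, 0, 0, 0]
    - [0, 4, 0, -4.5, 0]
    - [0, 5, 0, -6, 0]
    - [0, 6, 0, -7, 0]
    - [0, 6, 0, -7, 0]

```text
clock: 8.95
tcp_pos: [0.5192, 0.2695, 0.1406]
tool_rot: [[-0.987, -0.159, 0.001], [-0.159, 0.987, 0.0], [-0.001, 0.0, -1.0]]
contact_force: [-0.0, -0.5, -3.5]
opening: 0.13
finger_force: 58.4
```

Request:
play_rows:
  plan:
    - [0, 6, 0, -7, 0]
    - [0, 6, 0, -7, 0]
    - [0, 8, 0, -10, 0]
    - [0, 10, 0, -10, 0]
    - [0, 10, 0, -10, 0]
    - [0, 10, 0, -10, 0]
    - [0, 10, 0, -10, 0]
    - [0, 0, 0, 0, 0]
    - [0, 0, 0, 0, 0]
    - [0, 0, 0, 0, 0]

```text
clock: 10.2
tcp_pos: [0.4602, 0.2599, 0.2033]
tool_rot: [[-0.987, -0.158, -0.001], [-0.158, 0.987, -0.0], [0.001, -0.0, -1.0]]
contact_force: [0.1, -0.8, -3.0]
opening: 0.124
finger_force: 58.4
```

Run:
```python
from h import *
from plant import env
s=env.state();print(s['clock'],np.round(s['tcp_pos'],4),s['contact_force'])
ims=[]
for n in ('scene','side'):
    c=env.get_calibration(n);p,d=env.camera(n);np.savez(f'pics/{n}2.npz',p=p,d=d,**c);z=load(f'pics/{n}2.npz')
    u,v=proj(z,np.array(s['tcp_pos'])-[0,0,.02]).astype(int)
    ims.append(cv2.resize(p[max(0,v-70):v+70,max(0,u-70):u+70,::-1],(400,400)))
cv2.imwrite('pics/held.png',np.hstack(ims))
```

```text
10.2 [0.4602 0.2599 0.2033] [ 0.12370824 -0.82308957 -2.97239866]
```

View pics/held.png

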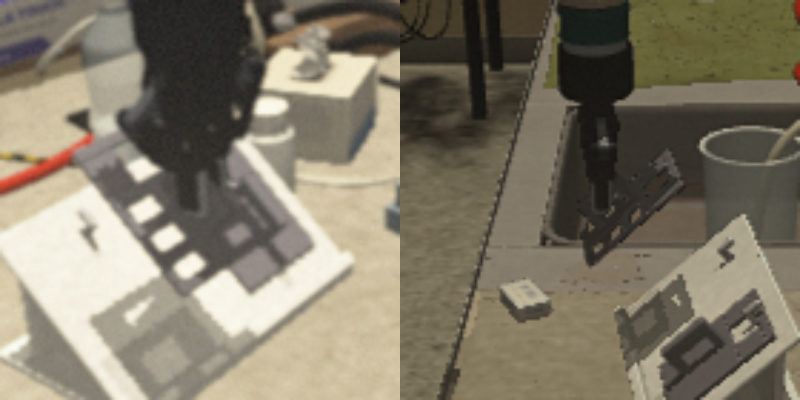

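Both views show the plate hanging from the grip at about 40°, clear of the rack, and the solid plate still in place. The tool can't tilt, so I'll pivot the plate in the grip by pressing its lower edge on the clear table at about (0.36, 0.10) and dragging it.

Run:
```python
from h import *
plan([.395,.10,.09],-4.6,9,0)
```

```text
[0, 10.0, -16.4, 12.6, 0.1]
[0, 9.8, -16.5, 12.6, 0.1]
[0, 9.7, -16.6, 12.6, 0.1]
[0, 9.5, -16.7, 12.6, 0.1]
[0, 9.4, -16.7, 12.6, 0.1]
[0, 9.2, -16.8, 12.6, 0.1]
[0, 9.1, -16.9, 12.6, 0.1]
[0, 8.9, -17.0, 12.6, 0.1]
[0, 8.8, -17.1, 12.6, 0.1]
```

Request:
play_rows:
  plan:
    - [0, 14, -16.5, 6, 0.1]
    - [0, 14, -16.5, 8, 0.1]
    - [0, 13, -16.5, 12, 0.1]
    - [0, 12, -16.5, 14, 0.1]
    - [0, 10, -17, 14, 0.1]
    - [0, 8, -17, 15, 0.1]
    - [0, 5, -17, 15, 0.1]
    - [0, 4, -17, 15, 0.1]
    - [0, 4, -17, 14, 0.12]
    - [0, 0, 0, 0, 0]

```text
clock: 11.55
tcp_pos: [0.3942, 0.0982, 0.0898]
tool_rot: [[-0.997, -0.077, -0.003], [-0.077, 0.997, -0.0], [0.003, 0.0, -1.0]]
contact_force: [-0.7, 0.2, -2.8]
opening: 0.126
finger_force: 58.8
```

Request:
play_rows:
  plan:
    - [0, 0, 0, 6, 0]
    - [0, 0, 0, 4, 0]
    - [0, 0, 0, 3, 0]
    - [0, -1, 0, 2, 0]
    - [0, -1, 0, 2, 0]
    - [0, -1, 0, 2, 0]
    - [0, -1, 0, 2, 0]
    - [0, -1, 0, 1, 0]
    - [0, 0, 0, 0, 0]
    - [0, 0, 0, 0, 0]

```text
clock: 12.8
tcp_pos: [0.4001, 0.0994, 0.0693]
tool_rot: [[-0.997, -0.079, -0.001], [-0.079, 0.997, 0.0], [0.001, 0.0, -1.0]]
contact_force: [-2.7, -0.4, 5.2]
opening: 0.129
finger_force: 60.2
```

Request:
play_rows:
  plan:
    - [0, -4.5, 0, 1.5, 0]
    - [0, -4.5, 0, 1.7, 0]
    - [0, -4.5, 0, 1.9, 0]
    - [0, -4, 0, 2.1, 0]
    - [0, 0, 0, 0, 0]
    - [0, -4, 0, 2.3, 0]
    - [0, -4, 0, 2.6, 0]
    - [0, -3.5, 0, 2.8, 0]
    - [0, 0, 0, 0, 0]
    - [0, 0, 0, 0, 0]

```text
clock: 14.05
tcp_pos: [0.4281, 0.1016, 0.0538]
tool_rot: [[-0.997, -0.079, -0.003], [-0.079, 0.997, 0.0], [0.003, 0.0, -1.0]]
contact_force: [-4.8, -0.1, 4.6]
opening: 0.128
finger_force: 58.7
```

```bash
cat > tilt.py <<'E'
from h import *
from plant import env
import sys
s=env.state();T=np.array(s['tcp_pos']);R=np.array(s['tool_rot']);print(s['clock'].__round__(2),T.round(4),np.round(s['contact_force'],1),np.round(s['torque'],2))
bx=-R[:,0];bx[2]=0;bx/=np.linalg.norm(bx);by=np.array([-bx[1],bx[0],0])
ims=[]
for n in ('scene','side','wrist'):
    c=env.get_calibration(n);p,d=env.camera(n);np.savez(f'pics/{n}{sys.argv[1]}.npz',p=p,d=d,**c);z=load(f'pics/{n}{sys.argv[1]}.npz')
    W=(fcloud if n=='wrist' else cloud)(z).reshape(-1,3);C=p.reshape(-1,3).astype(float);ok=np.isfinite(W).all(1)
    L=np.stack([(W-T)@bx,(W-T)@by,W[:,2]-T[2]],1)
    k=ok&(L[:,0]>-.06)&(L[:,0]<.085)&(abs(L[:,1])<.047)&(abs(L[:,1])>.012)&(L[:,2]>-.075)&(L[:,2]<-.005)
    Q=L[k]
    best=0;rng=np.random.default_rng(0)
    if len(Q)<20: continue
    for _ in range(3000):
        q=Q[rng.choice(len(Q),3,False)];m=np.cross(q[1]-q[0],q[2]-q[0]);l=np.linalg.norm(m)
        if l<2e-4: continue
        m=m/l*np.sign(m[2])
        th=np.arctan2(-m[0],m[2])
        if abs(m[1])>.12 or not -.15<th<.85: continue
        dd=(Q-q[0])@m
        off=-(q[0]@m)   # distance of TCP above plane
        if not .018<off<.05: continue
        kk=(abs(dd)<.0025).sum()
        if kk>best:best=kk;M=m;q0=q[0]
    I=Q[abs((Q-q0)@M)<.003];p0=I.mean(0);M=np.linalg.svd(I-p0)[2][2];M*=np.sign(M[2])
    print(n,'tilt',np.degrees(np.arctan2(-M[0],M[2])).round(1),'roll',np.degrees(M[1]).round(1),'n',len(I),'/',len(Q),'TCP above plane mm',(-p0@M*1000).round(1),'x',np.percentile(I[:,0],[1,99]).round(4))
    u,v=(proj(z,T-[0,0,.02]) if n!='wrist' else (320,290))
    u,v=int(u),int(v)
    if n!='wrist': ims.append(cv2.resize(p[max(0,v-60):v+60,max(0,u-60):u+60,::-1],(400,400)))
if ims: cv2.imwrite(f'pics/h{sys.argv[1]}.png',np.hstack(ims))
E
python3 tilt.py 3
```

```text
14.05 [0.4281 0.1016 0.0538] [-4.8 -0.1  4.6] [ 0.03  1.46 -0.02]
scene tilt 14.0 roll 0.3 n 658 / 1055 TCP above plane mm 34.9 x [-0.0591  0.0758]
side tilt 13.9 roll 0.2 n 401 / 755 TCP above plane mm 35.5 x [-0.0585  0.0762]
wrist tilt 13.6 roll -0.1 n 11488 / 17005 TCP above plane mm 35.0 x [-0.0595  0.021 ]
```

Request:
play_rows:
  plan:
    - [0, -2, 0, 2, 0]
    - [0, -2, 0, 2, 0]
    - [0, -1.5, 0, 1.3, 0]
    - [0, 0, 0, 0, 0]
    - [0, 0, 0, -5, 0]
    - [0, 0, 0, -10, 0]
    - [0, 0, 0, -15, 0]
    - [0, 0, 0, -15, 0]
    - [0, 0, 0, 0, 0]
    - [0, 0, 0, 0, 0]

```text
clock: 15.45
tcp_pos: [0.4349, 0.1021, 0.0936]
tool_rot: [[-0.997, -0.079, 0.0], [-0.079, 0.997, 0.0], [-0.0, -0.0, -1.0]]
contact_force: [-0.7, -0.7, -3.5]
opening: 0.127
finger_force: 58.5
```

```bash
python3 tilt.py 4
python3 - <<'E'
from h import *
z=load('pics/wrist4.npz');P=fcloud(z).reshape(-1,3);P=P[np.isfinite(P).all(1)]
B=(P[:,0]>.33)&(P[:,0]<.58)&(P[:,1]>-.2)&(P[:,1]<-.01)&(P[:,2]>.024)&(P[:,2]<.075);Q=P[B]
print('box',cv2.minAreaRect(Q[:,:2].astype(np.float32)*1000),len(Q))
for lo,hi in ((.047,.053),(.054,.0595),(.062,.069)):
  q=Q[(Q[:,2]>lo)&(Q[:,2]<hi)];r=cv2.minAreaRect(q[:,:2].astype(np.float32)*1000);print(lo,np.median(q[:,2]),r)
z=load('pics/w1.npz');P=fcloud(z).reshape(-1,3);P=P[np.isfinite(P).all(1)]
yaw=np.radians(4.4);c,s=np.cos(yaw),np.sin(yaw)
d=P-[.4548,-.0975,0];X=c*d[:,0]+s*d[:,1];Y=-s*d[:,0]+c*d[:,1]
k=(abs(X)<.1)&(abs(Y)<.08)
for lo,hi in ((.028,.033),(.054,.0595),(.062,.069)):
  m=k&(P[:,2]>lo)&(P[:,2]<hi);print('w1',lo,np.median(P[m,2]).round(4),'x',np.percentile(X[m],[.5,99.5]).round(4),'y',np.percentile(Y[m],[.5,99.5]).round(4))
m=k&(P[:,2]>.054)&(P[:,2]<.0595)&(X>-.04)&(X<.05)
for sg in (1,-1): print('wall inner/outer',sg,np.percentile(Y[m&(Y*sg>0)],[1,99]).round(4))
for f in ('pics/wrist4.npz',):
  pass
E
```

```text
15.45 [0.4349 0.1021 0.0936] [-0.7 -0.7 -3.5] [-0.02  0.09  0.  ]
scene tilt 12.9 roll -0.2 n 591 / 769 TCP above plane mm 35.0 x [-0.0495  0.0757]
side tilt 12.8 roll 0.2 n 359 / 505 TCP above plane mm 35.7 x [-0.0494  0.0757]
wrist tilt 12.5 roll -0.1 n 9114 / 9634 TCP above plane mm 35.3 x [-0.0496  0.0233]
box ((451.58880615234375, -97.37445831298828), (182.92213439941406, 140.49752807617188), 4.18345308303833) 23307
0.047 0.05065256601545229 ((449.6332092285156, -93.1988525390625), (165.56907653808594, 117.46978759765625), 3.9266085624694824)
0.054 0.056653417279096535 ((454.2351989746094, -98.29696655273438), (177.67738342285156, 128.0880126953125), 4.233300685882568)
0.062 0.06580569855987137 ((388.85760498046875, -91.55784606933594), (44.38899230957031, 105.15423583984375), 4.007898330688477)
w1 0.028 0.0311 x [-0.0946  0.093 ] y [-0.0676  0.0696]
w1 0.054 0.0569 x [-0.0428  0.0878] y [-0.0634  0.0619]
w1 0.062 0.066 x [-0.0872 -0.0436] y [-0.0623  0.0616]
wall inner/outer 1 [0.0495 0.0621]
wall inner/outer -1 [-0.0634 -0.051 ]
```

Request:
play_rows:
  plan:
    - [0, 10, -5, 10, 0]
    - [0, 10, -5, 10, 0]
    - [0, 10, -5, 10, 0]
    - [0, 8, 0, 8, 0]
    - [0, 0, 0, 3, 0]
    - [0, -2, 0, 2.2, 0]
    - [0, -2.5, 0, 2.2, 0]
    - [0, -2.5, 0, 2.2, 0]
    - [0, -2.5, 0, 2.2, 0]
    - [0, -1.5, 0, 1.4, 0]

```text
clock: 16.85
tcp_pos: [0.4079, 0.085, 0.0423]
tool_rot: [[-0.997, -0.079, -0.004], [-0.079, 0.997, -0.0], [0.004, 0.0, -1.0]]
contact_force: [-5.1, -0.8, 3.7]
opening: 0.125
finger_force: 59.7
```

Request:
play_rows:
  plan:
    - [0, 0, 0, 0, 0]
    - [0, 0, 0, 0, 0]
    - [0, 0, 0, -5, 0]
    - [0, 0, 0, -10, 0]
    - [0, 0, 0, -15, 0]
    - [0, 0, 0, -20, 0]
    - [0, 0, 0, -20, 0]
    - [0, 0, 0, 0, 0]
    - [0, 0, 0, 0, 0]
    - [0, 0, 0, 0, 0]

```text
clock: 18.1
tcp_pos: [0.4084, 0.0849, 0.1116]
tool_rot: [[-0.997, -0.079, -0.002], [-0.079, 0.997, -0.0], [0.002, 0.0, -1.0]]
contact_force: [-0.1, -0.2, -4.3]
opening: 0.128
finger_force: 58.8
```

```bash
python3 tilt.py 5
```

```text
18.1 [0.4084 0.0849 0.1116] [-0.1 -0.2 -4.3] [-0.06  0.02 -0.04]
scene tilt 2.5 roll 0.1 n 595 / 680 TCP above plane mm 35.0 x [-0.0576  0.0705]
side tilt 2.6 roll 0.1 n 371 / 454 TCP above plane mm 35.7 x [-0.0565  0.0704]
wrist tilt 2.3 roll -0.0 n 10982 / 11491 TCP above plane mm 34.8 x [-0.057   0.0246]
```

Request:
play_rows:
  plan:
    - [0, 0, 0, -8, 0]
    - [0, -2, -10, -8, 0]
    - [0, -7, -26, 0, 0]
    - [0, -7, -26, 0, 0]
    - [0, -7, -26, 0, 0]
    - [0, -8, -26, 0, 0]
    - [0, -8, -26, 0, 0]
    - [0, -8, -26, 0, 0.05]
    - [0, -6, -20.5, 8, 0]
    - [0, 0, 0, 4, 0]

```text
clock: 19.5
tcp_pos: [0.4774, -0.0984, 0.1163]
tool_rot: [[-0.997, -0.072, 0.001], [-0.072, 0.997, -0.0], [-0.001, -0.0, -1.0]]
contact_force: [0.1, -0.1, -3.6]
opening: 0.129
finger_force: 59.0
```

```bash
python3 tilt.py 6
python3 - <<'E'
from h import *
from plant import env
T=np.array(env.state()['tcp_pos']);print(T)
yaw=np.radians(4.3);c,s=np.cos(yaw),np.sin(yaw)
for n in ('wrist','scene','side'):
  z=load(f'pics/{n}6.npz');P=(fcloud if n=='wrist' else cloud)(z).reshape(-1,3);P=P[np.isfinite(P).all(1)]
  d=P-[.4647,-.0974,0];X=c*d[:,0]+s*d[:,1];Y=-s*d[:,0]+c*d[:,1]
  m=(X>-.11)&(X<-.05)&(abs(Y)<.08)&(P[:,2]>.062)&(P[:,2]<.069)
  print(n,'lip',m.sum(),np.percentile(X[m],[2,98]).round(4),np.percentile(Y[m],[1,99]).round(4),np.median(P[m,2]).round(4))
  for sg in (1,-1):
    m=(X>-.04)&(X<.05)&(Y*sg>.04)&(Y*sg<.08)&(P[:,2]>.054)&(P[:,2]<.06)
    if m.sum()>10: print('  wall',sg,m.sum(),np.percentile(Y[m],[2,98]).round(4),np.median(P[m,2]).round(4))
  zt=T[2]-.035+(X-.011)*.042
  m=(X>-.05)&(X<.09)&(abs(Y)<.06)&(abs(P[:,2]-zt)<.004)
  print('  plate',m.sum(),'X',np.percentile(X[m],[1,99]).round(4),'Y',np.percentile(Y[m],[1,99]).round(4))
E
```

```text
19.5 [ 0.4774 -0.0984  0.1163] [ 0.1 -0.1 -3.6] [0.06 0.11 0.01]
scene tilt 2.6 roll 0.0 n 403 / 580 TCP above plane mm 35.2 x [-0.0587  0.0703]
side tilt 2.5 roll -0.2 n 553 / 835 TCP above plane mm 36.3 x [-0.0581  0.0694]
wrist tilt 2.2 roll -0.1 n 10583 / 12678 TCP above plane mm 35.6 x [-0.0588  0.0237]
[ 0.47552523 -0.09619946  0.11568634]
wrist lip 17511 [-0.0959 -0.0542] [-0.0612  0.0605] 0.0661
  wall 1 1148 [0.0555 0.0618] 0.0571
  wall -1 1755 [-0.0628 -0.0536] 0.057
  plate 14904 X [-0.0462  0.0747] Y [-0.046   0.0479]
scene lip 420 [-0.0983 -0.0557] [-0.0627  0.0612] 0.0658
  wall 1 99 [0.0476 0.0625] 0.0565
  wall -1 15 [-0.0646 -0.0525] 0.0565
  plate 589 X [-0.046   0.0827] Y [-0.0492  0.0457]
side lip 555 [-0.097  -0.0553] [-0.066   0.0579] 0.0655
  wall 1 23 [0.0466 0.0599] 0.0559
  wall -1 138 [-0.0676 -0.0529] 0.056
  plate 814 X [-0.0459  0.082 ] Y [-0.0513  0.0463]
```

View pics/h6.png

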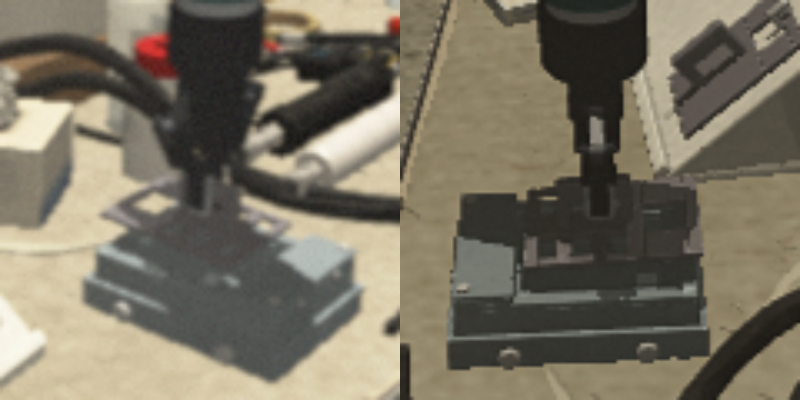

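Both views show the plate above the box, ahead of the lip and level across. I'll feel downwards for the ledge.

Request:
play_rows:
  plan:
    - [0, 0, -0.8, 7, 0]
    - [0, 0, 0, 7, 0]
    - [0, 0, 0, 3, 0]
    - [0, 0, 0, 1, 0]
    - [0, 0, 0, 1, 0]
    - [0, 0, 0, 1, 0]
    - [0, 0, 0, 0.5, 0]
    - [0, 0, 0, 0.5, 0]
    - [0, 0, 0, 0, 0]
    - [0, 0, 0, 0, 0]

```text
clock: 20.9
tcp_pos: [0.4767, -0.0976, 0.0954]
tool_rot: [[-0.997, -0.074, 0.0], [-0.074, 0.997, 0.0], [-0.0, 0.0, -1.0]]
contact_force: [1.3, -0.3, -4.0]
opening: 0.129
finger_force: 59.0
```

Request:
play_rows:
  plan:
    - [0, 0, 0, 0.5, 0]
    - [0, 0, 0, 0.5, 0]
    - [0, 0, 0, 0.5, 0]
    - [0, 0, 0, 0.5, 0]
    - [0, 0, 0, 0.5, 0]
    - [0, 0, 0, 0.3, 0]
    - [0, 0, 0, 0, 0]
    - [0, 0, 0, 0, 0]
    - [0, 0, 0, 0, 0]
    - [0, 0, 0, 0, 0]

```text
clock: 22.15
tcp_pos: [0.4765, -0.0977, 0.0946]
tool_rot: [[-0.997, -0.074, -0.0], [-0.074, 0.997, -0.0], [0.0, -0.0, -1.0]]
contact_force: [-8.4, 1.4, 14.9]
opening: 0.133
finger_force: 61.7
```

```bash
python3 tilt.py 7
```

```text
22.15 [ 0.4765 -0.0977  0.0946] [-8.4  1.4 14.9] [ 0.33  1.15 -0.04]
scene tilt 3.3 roll 0.0 n 399 / 497 TCP above plane mm 35.1 x [-0.0575  0.0703]
side tilt 2.9 roll 0.3 n 527 / 732 TCP above plane mm 35.3 x [-0.0566  0.0712]
wrist tilt 3.0 roll -0.1 n 10672 / 12765 TCP above plane mm 34.8 x [-0.0566  0.0245]
```

Request:
play_rows:
  plan:
    - [0, 0, 0, -1.7, 0]
    - [0, 0, 0, -2, 0]
    - [0, 0, 0, 0, 0]
    - [0, 2, 0, 0, 0]
    - [0, 2, 0, 0, 0]
    - [0, 2, 0, 0, 0]
    - [0, 2, 0, 0, 0]
    - [0, 2, 0, 0, 0]
    - [0, 0, 0, 0, 0]
    - [0, 0, 0, 0, 0]

```text
clock: 23.55
tcp_pos: [0.4668, -0.0984, 0.0964]
tool_rot: [[-0.997, -0.074, 0.0], [-0.074, 0.997, -0.0], [-0.0, -0.0, -1.0]]
contact_force: [-0.2, 0.2, -3.5]
opening: 0.132
finger_force: 59.0
```

Request:
play_rows:
  plan:
    - [0, 1.5, 0, 0, 0]
    - [0, 1.5, 0, 0, 0]
    - [0, 1.5, 0, 0, 0]
    - [0, 1.5, 0, 0, 0]
    - [0, 1, 0, 0, 0]
    - [0, 0, 0, 0, 0]
    - [0, 0, 0, 0, 0]
    - [0, 0, 0, 0, 0]
    - [0, 0, 0, 0, 0]
    - [0, 0, 0, 0, 0]

```text
clock: 24.8
tcp_pos: [0.46, -0.0989, 0.0964]
tool_rot: [[-0.997, -0.074, 0.0], [-0.074, 0.997, -0.0], [-0.0, -0.0, -1.0]]
contact_force: [2.4, 1.0, -3.2]
opening: 0.128
finger_force: 59.0
```

Request:
play_rows:
  plan:
    - [0, 0.5, 0, -0.7, 0]
    - [0, 0.5, 0, -0.7, 0]
    - [0, 0.5, 0, -0.7, 0]
    - [0, 0, 0, -0.7, 0]
    - [0, 0, 0, -0.7, 0]
    - [0, 0, 0, -0.7, 0]
    - [0, 0, 0, -0.7, 0]
    - [0, 0, 0, 0, 0]
    - [0, 0, 0, 0, 0]
    - [0, 0, 0, 0, 0]

```text
clock: 26.05
tcp_pos: [0.4573, -0.099, 0.0999]
tool_rot: [[-0.997, -0.074, -0.002], [-0.074, 0.997, -0.0], [0.002, -0.0, -1.0]]
contact_force: [5.2, -2.0, -15.5]
opening: 0.126
finger_force: 58.3
```

```bash
python3 tilt.py 8
```

```text
26.05 [ 0.4573 -0.099   0.0999] [  5.2  -2.  -15.5] [-0.38 -1.66  0.04]
scene tilt 4.8 roll 0.3 n 357 / 574 TCP above plane mm 35.2 x [-0.04    0.0719]
side tilt 4.5 roll -0.4 n 494 / 914 TCP above plane mm 35.1 x [-0.0517  0.0721]
wrist tilt -0.4 roll -0.3 n 10759 / 13573 TCP above plane mm 35.4 x [-0.0596  0.0237]
```

Tilt is about 4.6° and the bar is pushed back about 6 mm. I'll push slightly more and lower.

Request:
play_rows:
  plan:
    - [0, 0, 0, 0, 0]
    - [0, 0, 0, 1, 0]
    - [0, 0.5, 0.3, 1, 0]
    - [0, 0.5, 0.3, 1, 0]
    - [0, 0.5, 0, 1, 0]
    - [0, 0, 0, 1, 0]
    - [0, 0, 0, 1, 0]
    - [0, 0, 0, 0.7, 0]
    - [0, 0, 0, 0, 0]
    - [0, 0, 0, 0, 0]

```text
clock: 27.45
tcp_pos: [0.4576, -0.0986, 0.0952]
tool_rot: [[-0.997, -0.075, 0.002], [-0.075, 0.997, -0.0], [-0.002, -0.0, -1.0]]
contact_force: [5.5, 0.8, 5.7]
opening: 0.132
finger_force: 61.3
```

Request:
play_rows:
  plan:
    - [0, 0.5, 0, 0.5, 0]
    - [0, 0.5, 0, 0.5, 0]
    - [0, 0, 0, 0.5, 0]
    - [0, 0, 0, 0.5, 0]
    - [0, 0, 0, 0.5, 0]
    - [0, 0, 0, 0, 0]
    - [0, 0, 0, 0, 0]
    - [0, 0, 0, 0, 0]
    - [0, 0, 0, 0, 0]
    - [0, 0, 0, 0, 0]

```text
clock: 28.7
tcp_pos: [0.4582, -0.0986, 0.0943]
tool_rot: [[-0.997, -0.075, 0.005], [-0.075, 0.997, 0.0], [-0.005, -0.0, -1.0]]
contact_force: [5.1, 3.9, 13.1]
opening: 0.133
finger_force: 62.7
```

```bash
python3 tilt.py 9
```

```text
28.7 [ 0.4582 -0.0986  0.0943] [ 5.1  3.9 13.1] [ 0.6  -0.37 -0.07]
scene tilt 2.9 roll 0.2 n 340 / 523 TCP above plane mm 35.2 x [-0.0373  0.0714]
side tilt 2.8 roll 0.0 n 472 / 850 TCP above plane mm 35.7 x [-0.0477  0.0712]
wrist tilt 2.9 roll -0.1 n 8197 / 13672 TCP above plane mm 34.8 x [-0.0442  0.0253]
```

Request:
play_rows:
  plan:
    - [0, 0, 0, -1, 0]
    - [0, 0, 0, -1.2, 0]
    - [0, 1, 0, 0, 0]
    - [0, 1, 0, 0, 0]
    - [0, 1, 0, 0, 0]
    - [0, 0.5, 0, 0, 0]
    - [0, 0, 0, 0, 0]
    - [0, 0, 0, 0, 0]
    - [0, 0, 0, 0, 0]
    - [0, 0, 0, 0, 0]

```text
clock: 30.1
tcp_pos: [0.4553, -0.0989, 0.0954]
tool_rot: [[-0.997, -0.075, 0.007], [-0.075, 0.997, 0.001], [-0.007, 0.0, -1.0]]
contact_force: [9.7, 1.9, 2.9]
opening: 0.126
finger_force: 61.0
```

Request:
play_rows:
  plan:
    - [0, 0, 0, 0.6, 0]
    - [0, 0, 0, 0.6, 0]
    - [0, 0, 0, 0.6, 0]
    - [0, 0, 0, 0.6, 0]
    - [0, 0, 0, 0.6, 0]
    - [0, 0, 0, 0.4, 0]
    - [0, 0, 0, 0, 0]
    - [0, 0, 0, 0, 0]
    - [0, 0, 0, 0, 0]
    - [0, 0, 0, 0, 0]

```text
clock: 31.35
tcp_pos: [0.4564, -0.0988, 0.0937]
tool_rot: [[-0.997, -0.075, 0.009], [-0.075, 0.997, 0.001], [-0.009, 0.0, -1.0]]
contact_force: [7.3, 4.2, 13.3]
opening: 0.128
finger_force: 62.6
```

```bash
python3 tilt.py 10
```

```text
31.35 [ 0.4564 -0.0988  0.0937] [ 7.3  4.2 13.3] [ 0.83 -0.95 -0.1 ]
scene tilt 2.2 roll 0.1 n 326 / 517 TCP above plane mm 35.0 x [-0.037   0.0713]
side tilt 1.3 roll -0.2 n 493 / 854 TCP above plane mm 35.2 x [-0.0428  0.0833]
wrist tilt 2.1 roll -0.1 n 8159 / 13992 TCP above plane mm 34.8 x [-0.0421  0.0257]
```

Request:
play_rows:
  plan:
    - [0, 0.5, 0.5, 0, 0]
    - [0, 0.5, 0.5, 0, 0]
    - [0, 0, 0, 0.5, 0]
    - [0, 0, 0, 0.5, 0]
    - [0, 0, 0, 0.5, 0]
    - [0, 0, 0, 0, 0]
    - [0, 0, 0, 0, 0]
    - [0, 0, 0, 0, 0]
    - [0, 0, 0, 0, 0]
    - [0, 0, 0, 0, 0]

```text
clock: 32.75
tcp_pos: [0.4568, -0.0988, 0.0929]
tool_rot: [[-0.997, -0.075, 0.011], [-0.075, 0.997, -0.001], [-0.011, -0.002, -1.0]]
contact_force: [8.7, 2.5, 14.9]
opening: 0.126
finger_force: 63.0
```

Request:
play_rows:
  plan:
    - [0, 0.5, 0.3, 0.5, 0]
    - [0, 0.5, 0, 0.5, 0]
    - [0, 0, 0, 0.5, 0]
    - [0, 0, 0, 0.5, 0]
    - [0, 0, 0, 0, 0]
    - [0, 0, 0, 0, 0]
    - [0, 0, 0, 0, 0]
    - [0, 0, 0, 0, 0]
    - [0, 0, 0, 0, 0]
    - [0, 0, 0, 0, 0]

```text
clock: 34.0
tcp_pos: [0.4573, -0.0987, 0.0917]
tool_rot: [[-0.997, -0.075, 0.015], [-0.075, 0.997, -0.001], [-0.015, -0.002, -1.0]]
contact_force: [10.6, 3.7, 15.4]
opening: 0.127
finger_force: 63.4
```

```bash
python3 tilt.py 11
```

```text
34.0 [ 0.4573 -0.0987  0.0917] [10.6  3.7 15.4] [ 0.73 -1.51 -0.11]
scene tilt 0.3 roll 0.0 n 362 / 489 TCP above plane mm 34.9 x [-0.0369  0.0828]
side tilt 0.1 roll 0.3 n 537 / 818 TCP above plane mm 35.2 x [-0.045   0.0841]
wrist tilt 0.1 roll -0.1 n 8339 / 13968 TCP above plane mm 34.7 x [-0.0429  0.0267]
```

The plate is level (0.1–0.3°) inside the stop. I'll ease the load and let go.

Request:
play_rows:
  plan:
    - [0, 0, 0, -1, 0]
    - [0, 0, 0, -1, 0]
    - [0, 0, 0, 0, 0]
    - [14, 0, 0, 0, 0]
    - [20, 0, 0, 0, 0]
    - [26, 0, 0, 0, 0]
    - [34, 0, 0, 0, 0]
    - [40, 0, 0, 0, 0]
    - [40, 0, 0, 0, 0]
    - [40, 0, 0, 0, 0]

```text
clock: 35.4
tcp_pos: [0.4501, -0.0977, 0.0894]
tool_rot: [[-0.997, -0.074, 0.0], [-0.074, 0.997, -0.0], [-0.0, -0.0, -1.0]]
contact_force: [-0.9, 0.2, 0.2]
opening: 0.465
finger_force: 0.0
```

```bash
python3 tilt.py 12
```

```text
35.4 [ 0.4501 -0.0977  0.0894] [-0.9  0.2  0.2] [-0.   -0.05  0.  ]
scene tilt 0.6 roll -0.4 n 337 / 524 TCP above plane mm 33.1 x [-0.0289  0.0838]
side tilt 0.3 roll 0.5 n 489 / 803 TCP above plane mm 33.5 x [-0.0395  0.0841]
wrist tilt -7.0 roll -0.0 n 8770 / 16289 TCP above plane mm 29.4 x [-0.0597  0.0696]
```

View pics/h12.png

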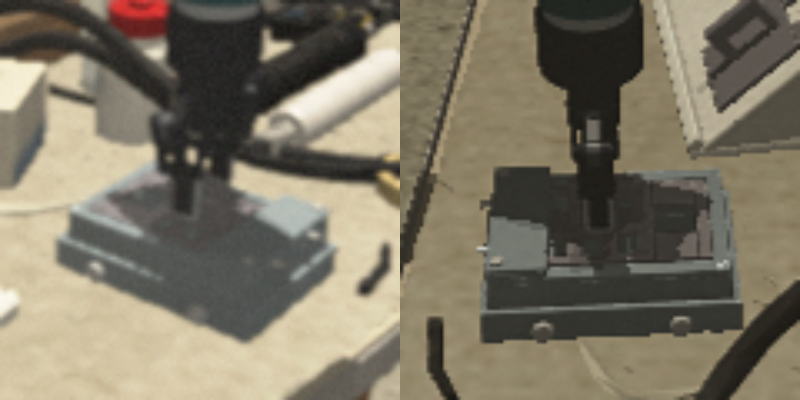

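The plate looks flush with the walls. I'll retract and check from above.

Request:
play_rows:
  plan:
    - [40, 0, 0, -5, 0]
    - [40, 0, 0, -10, 0]
    - [40, 0, 0, -15, 0]
    - [40, 0, 0, -20, 0]
    - [40, 0, 0, -25, 0]
    - [40, 0, 0, -25, 0]
    - [40, 0, 0, -20, 0]
    - [40, 0, 0, 0, 0]
    - [40, 0, 0, 0, 0]
    - [40, 0, 0, 0, 0]

```text
clock: 36.8
tcp_pos: [0.4493, -0.0974, 0.2083]
tool_rot: [[-0.997, -0.074, -0.002], [-0.074, 0.997, 0.001], [0.002, 0.001, -1.0]]
contact_force: [-0.1, 0.3, -0.3]
opening: 0.47
finger_force: 0.0
```

Run:
```python
from h import *
from plant import env
print(env.state()['clock'])
yaw=np.radians(4.3);c,s=np.cos(yaw),np.sin(yaw)
for n in ('wrist','scene'):
  k=env.get_calibration(n);p,d=env.camera(n);np.savez(f'pics/{n}13.npz',p=p,d=d,**k);z=load(f'pics/{n}13.npz')
  P=(fcloud if n=='wrist' else cloud)(z).reshape(-1,3);P=P[np.isfinite(P).all(1)]
  q=P-[.4647,-.0974,0];X=c*q[:,0]+s*q[:,1];Y=-s*q[:,0]+c*q[:,1]
  m=(X>-.05)&(X<.062)&(abs(Y)<.045)&(P[:,2]>.046)&(P[:,2]<.068)
  A=np.c_[X[m],Y[m],np.ones(m.sum())];zz=P[m,2]
  for _ in range(6):
    w,*_r=np.linalg.lstsq(A,zz,rcond=None);e=abs(A@w-zz)<.003;A,zz=A[e],zz[e]
  print(n,'plate slope deg',np.degrees(w[:2]).round(2),'z0',w[2].round(4),len(zz))
  for x0 in (-.045,-.02,.03,.058): 
    mm=(abs(X-x0)<.005)&(abs(Y)<.045)&(P[:,2]>.046)&(P[:,2]<.066);print('  ',x0,mm.sum(),np.percentile(P[mm,2],[50,80]).round(4))
  h=(abs(Y)<.012)&(P[:,2]>.087)&(P[:,2]<.102)&(abs(X)<.06);print('  handle top',h.sum(),np.percentile(X[h],[2,98]).round(4),np.percentile(Y[h],[2,98]).round(4),np.median(P[h,2]).round(4))
  if n=='wrist': cv2.imwrite('pics/w13.png',p[:,:,::-1])
```

```text
36.8
wrist plate slope deg [0.04 0.09] z0 0.057 6298
   -0.045 664 [0.0569 0.0575]
   -0.02 331 [0.0569 0.0575]
   0.03 543 [0.0571 0.0577]
   0.058 765 [0.0569 0.0575]
  handle top 984 [-0.0384  0.0141] [-0.0052  0.0061] 0.0947
scene plate slope deg [0.09 0.11] z0 0.0566 393
   -0.045 40 [0.0565 0.0575]
   -0.02 36 [0.0562 0.0572]
   0.03 25 [0.0571 0.0578]
   0.058 72 [0.0565 0.0576]
  handle top 81 [-0.0392  0.0133] [-0.0058  0.0063] 0.0932
```

View pics/w13.png

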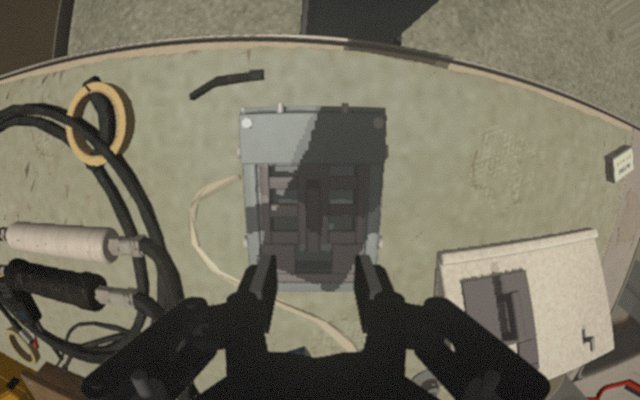

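The plate sits level at wall height. Its handle is at box x ≈ -12, y ≈ 0.3 mm, and the solid plate is still on its hook. I'll hand the job in.

```bash
python3 -c "
from plant import env
print(env.hand_in())"
```

```text
the job is handed in; nothing more can be done
None
```

The slotted plate is in the wash box, level to about 0.1°, within about 1 mm of seated along and across the box, and held by the spring; the solid plate is still on its hook, the arm never went near the bottles, and the job was handed in at about 37 s, with no verdict returned.

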